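# Tap three friction rests free

### The arm

A 6-joint arm with a two-finger parallel gripper is mounted at the origin on the work surface; the furniture and walls round the work are solid. World frame = base frame: x ahead of the robot, y to its left, z up, the work surface at z = 0. Lengths are in m, angles in rad, forces in N, time in s.
With the tool pointing down it reaches from about 0.375 to 0.9 m from the base axis. Payload 3.1 kg.
Tool frame: the origin (TCP) lies midway between the tips of the shut fingers; the grasp point (between the pads) lies 19 mm behind it; z points along the fingers, y is the line along which they close (so a half turn about z gives the same grasp; the last joint's range is limited). The gripper opens to 85 mm and grips with 20 to 120 N. Pads are 22 mm wide; open, the fingers measure 114 mm over their backs; the gripper's body (76 mm by 85 mm) begins 54 mm behind the grasp point. The pads swing forward as they close: fully open they stand 13 mm farther back than shut.
Start: joints at [-1.351, 0.527, 1.433, -0, 1.181, -0.178], TCP at [0.242, -0.576, 0.231] pointing down, gripper open.
Joint ranges: [-3.08, 3.08], [-0.75, 2.2], [0.22, 2.44], [-1.43, 4.57], [0, 2.65], [-2.85, 2.85]. Speed limits (rad/s): [2.79, 2.79, 3.14, 3.14, 3.14, 3.14].

### API

Orientations are given as a unit quaternion [x, y, z, w].
In Python, from station import manip gives the robot as it stands.
- The arm moves only by the tool drive_tool, never from a script. Its argument "motion" is a list that holds one entry, the list of rows, each a list of 5 numbers: the finger opening in mm, from 0 to 85.4, then the shift along the tool's x, y, z in units of 30 mm (1.0 is 30 mm), then the turn about the tool's z in units of 8 degrees (1.0 is 8 degrees). In form: [[[fingers, x, y, z, yaw], ...]]. A call has 1 to 10 rows; each row is the pose to reach, as a shift and turn from the pose commanded when the call began, along the tool's axes at that moment; what a row does not reach only later rows make up. A row lasts 1/10 s, in which the tool goes at most 50 mm and 8.59 degrees, less where a joint would pass 70% of its speed; a pose out of reach is approached as far as the arm can. A call with a gripper value outside its range is refused whole. The fingers move at their own pace and stop on an object; "squeeze" is the grip in N (left out, the last holds). Time passes only in rows, so rows that repeat a pose let the fingers close. It gives the time, the measured TCP pose, the force, the opening and the grip force at its end, in the units of the state.
- manip.sense(): the state, without advancing time (a new reading comes with each control period).
- manip.snapshot(name): name is "side" or "top" or "wrist"; returns the picture (480x640x3 uint8, red, green, blue); there is no depth.
- manip.camera_model(name): a dict with "fov_y" (degrees; the focal length in pixels is half the picture's height over the tangent of half this angle, whatever the lens; pixels are square), "cx", "cy" (the principal point, pixels), "origin" and "orientation" of the camera in the world. Camera axes: x right, y up, looking along -z (the intrinsics and any distortion apply to the point x, -y, -z); pixel columns grow to the right and rows downward; lengths in m; the calibration is good to about 2 mm. A picture is of the moment at which its call begins: read the wrist's pose just before it. camera_model takes no time and is no camera call; for the wrist camera it gives the pose at the moment of the call.
- manip.sign_off(): hands the job in; it is judged then, once.
The state is a dict: "t": time; "q": joint angles; "qd": joint speeds; "tau": joint torques, N m; "tcp_pos": TCP position; "tool_rot": TCP orientation; "force": force on the tool from outside, world axes, zero at the start; "ft_torque": the same for the moment, N m; "finger_gap": opening from 0.0 (shut) to 1.0 (fully open); "gripper_force": force on a finger pad.
Only numpy, scipy, OpenCV 4.12 (cv2) and the standard library are available. Lean on these libraries where they do the work, as an engineer would, in place of code of your own. Each camera call takes 0.05 s, during which the arm holds its last target. There are 200 camera calls.

### The job

Check that the three friction rests on the welding table are not stuck, before a sheet is laid on them: with closed fingertips tap the top of each pin lightly, first the one with the round flat pad, then the one with the ball, then the one with the crossbar, so that each pin sinks about a centimetre and stays there. Do not drive a pin down to its stop, do not grasp, lift, tip or shift the rests, and leave the bolts, bracket and spanner where they lie.

Things in the scene. Friction and masses are not known exactly. Their poses are not given: they have to be found in the camera images.
- pad_rest: steel friction rest, about 1 kg, standing loose on the table on a round foot (64 mm in diameter, 18 mm high). A barrel 26 mm in diameter, with a 32 mm collar whose top is 62 mm above the table, holds an upright 12 mm pin that carries a flat round pad 50 mm in diameter and 10 mm thick. Origin at the centre of the foot's underside, z up.
- pad_top (a point): centre of the top surface of the round flat pad on the pin of pad_rest, the point to tap; 117 to 120 mm above the table at the start; it sinks with the pin.
- pad_pin (a joint): how far the pin of pad_rest has been pushed down, m: 0 fully up, 0.030 down on its stop; it starts between 0 and 0.003. It is held by friction of about 4 N only (no spring): it moves straight down under a push and stays where it is left.
- ball_rest: steel friction rest, about 1 kg, standing loose on the table on a round foot (64 mm in diameter, 18 mm high). A barrel 26 mm in diameter, with a 32 mm collar whose top is 62 mm above the table, holds an upright 12 mm pin that carries a ball 30 mm in diameter. Origin at the centre of the foot's underside, z up.
- ball_top (a point): centre of the top surface of the ball on the pin of ball_rest, the point to tap; 117 to 120 mm above the table at the start; it sinks with the pin.
- ball_pin (a joint): how far the pin of ball_rest has been pushed down, m: 0 fully up, 0.030 down on its stop; it starts between 0 and 0.003. It is held by friction of about 4 N only (no spring): it moves straight down under a push and stays where it is left.
- bar_rest: steel friction rest, about 1 kg, standing loose on the table on a round foot (64 mm in diameter, 18 mm high). A barrel 26 mm in diameter, with a 32 mm collar whose top is 62 mm above the table, holds an upright 12 mm pin that carries a plain crossbar 60 mm long (along the rest's y axis), 14 mm wide and high. Origin at the centre of the foot's underside, z up.
- bar_top (a point): centre of the top surface of the crossbar on the pin of bar_rest, the point to tap; 117 to 120 mm above the table at the start; it sinks with the pin.
- bar_pin (a joint): how far the pin of bar_rest has been pushed down, m: 0 fully up, 0.030 down on its stop; it starts between 0 and 0.003. It is held by friction of about 4 N only (no spring): it moves straight down under a push and stays where it is left.
- bolt: loose hexagon bolt lying on the table, 67 mm long along its y axis, 19 mm over the head; a bystander, origin under its centre
- small_bolt: loose hexagon bolt lying on the table, 57 mm long along its y axis, 19 mm over the head; a bystander, origin under its centre
- angle_bracket: loose bent sheet angle bracket, 34 x 44 x 30 mm, its body spans x 17 to 51 mm and y -22 to 22 mm from its origin, which is at table height; a bystander
- spanner: loose combination spanner lying on the table, 184 mm long along its y axis, 27 mm wide, 8 mm thick; a bystander, origin under its centre
Mind the look-alikes: they are no part of the job. What is shaped like the pad_rest but orange or purple is not meant.

How it is judged:
By the outcome, as a careful person would: the job done as asked, in the order asked, and still so for the second after the job is handed in, with the robot touching nothing.
It also fails if it takes over 48 s, if anything falls off the work surface, if the arm or the gripper's body presses on something with over 40 N, if the wrist force passes 120 N, or if a joint passes its speed limit or range.

## Working session

There is one attempt and no reset: what is moved stays moved. The work goes in short steps, Python scripts to look and compute and a tool call to move; the robot and the scene stay as the last step left them, time stands still between calls to the robot, and variables do not carry over. Pictures are saved under pics/ and viewed, at most 10 in all, crops included, and the job is handed in when it is done.

Besides the shell and the picture viewer there is one more tool, called after "Emit:" as name(argument=value, ...), one argument or row to a line, values as JSON. drive_tool: Moves the arm, as the interface text tells. Its arguments: {"type":"object","properties":{"motion":{"type":"array","items":{"type":"array","items":{"type":"array","items":{"type":"number"}}}},"squeeze":{"type":"number"}},"required":["motion"]}

```bash
mkdir -p pics; ls
python3 - <<'E'
from station import manip
import cv2
s=manip.sense();print({k:s[k] for k in('t','tcp_pos','tool_rot','force','finger_gap')})
for n in('top','side'):
    print(n,manip.camera_model(n)); cv2.imwrite(f'pics/{n}0.png',manip.snapshot(n)[:,:,::-1])
E
```

```text
pics
{'t': 0.0, 'tcp_pos': array([ 0.2419626 , -0.57547963,  0.23031225]), 'tool_rot': array([ 9.80288275e-01,  1.97569410e-01, -2.41792042e-05, -1.10693507e-03]), 'force': array([ 0.69284341, -0.67942398,  0.14702778]), 'finger_gap': 0.9989803915786628}
top {'fov_y': 43.252062122585954, 'cx': 307.2618556548628, 'cy': 246.7169753696159, 'origin': array([0.33387034, 0.1770077 , 1.18247175]), 'orientation': array([-0.07275652,  0.07722769,  0.74139757, -0.6626251 ])}
side {'fov_y': 52.284313246567066, 'cx': 318.5183571546888, 'cy': 237.544642957037, 'origin': array([0.12095796, 1.01847266, 0.57139394]), 'orientation': array([-0.1221565 ,  0.52005039,  0.82493481, -0.18468336])}
```

View pics/top0.png

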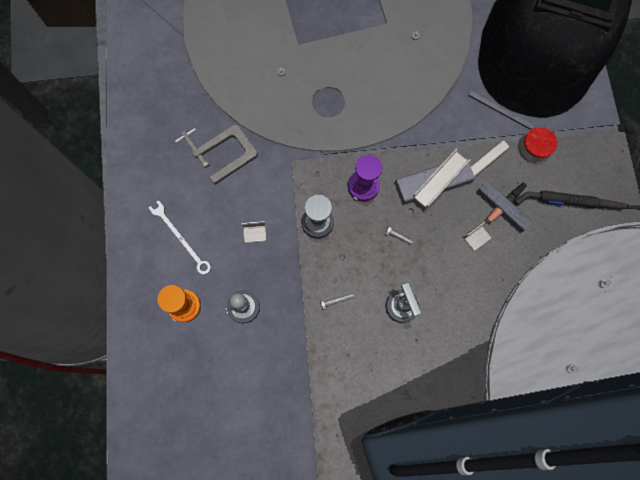

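View pics/side0.png

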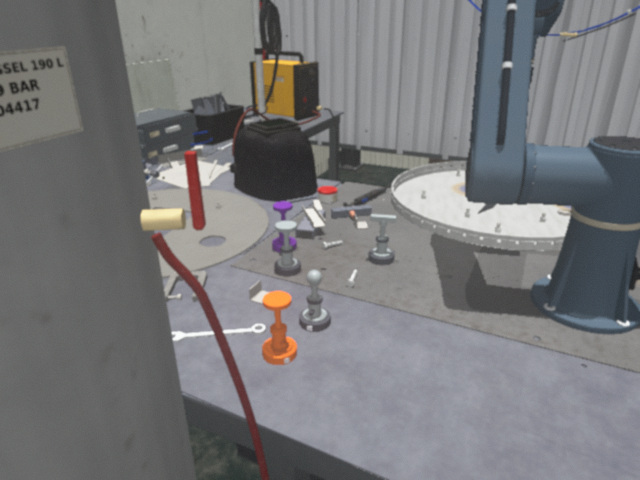

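The top view shows the grey pad at about (319,208), the ball at (237,301) and the crossbar at (410,301). In the side view they are at about (286,228), (314,275) and (382,217). I'll zoom in on these to get precise pixels.

Run:
```python
import cv2,numpy as np
rows=[]
for n,c in(('top',[(319,212),(240,303),(405,302)]),('side',[(287,245),(314,290),(382,232)])):
    im=cv2.imread(f'pics/{n}0.png');r=[]
    for x,y in c:
        p=cv2.resize(im[y-26:y+26,x-26:x+26],None,fx=5,fy=5,interpolation=cv2.INTER_CUBIC)
        for k in range(0,52,10):
            cv2.line(p,(k*5,0),(k*5,6),(0,255,255));cv2.line(p,(0,k*5),(6,k*5),(0,255,255))
        cv2.putText(p,f'{x-26},{y-26}',(10,20),0,.45,(0,255,255));r.append(p)
    rows.append(np.hstack(r))
cv2.imwrite('pics/z.png',np.vstack(rows))
```

```text
(no output)
```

View pics/z.png

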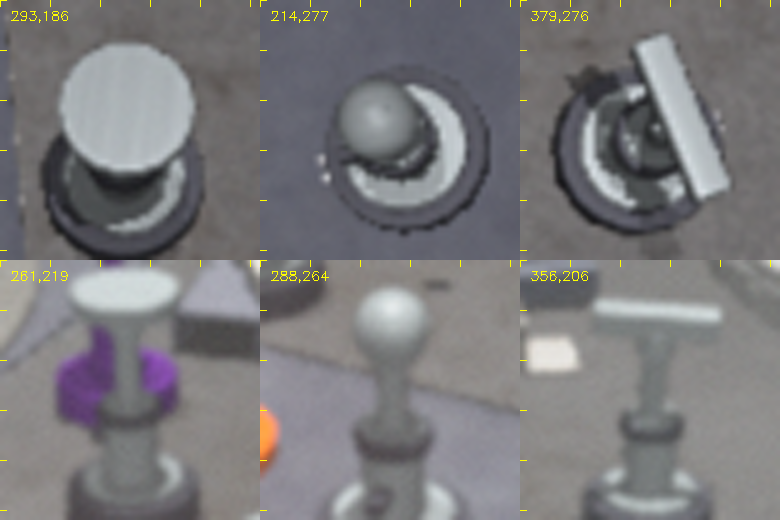

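The zoom gives these pixels:

| Rest | Top view | Side view |
|---|---|---|
| Pad disc centre | (318.4, 207.4) | (285.8, 224.6) |
| Ball centre | (237.6, 300.6) | (314.4, 276.6) |
| Bar face centre | (411.4, 299.0) | (383.4, 216.2) |

The bar's ends in the top view are about (405.2, 284) and (417.6, 314).

```bash
cat > h.py <<'E'
from station import manip
import numpy as np
from scipy.spatial.transform import Rotation as R
def ray(n,u,v,m=None):
    m=m or manip.camera_model(n); f=240/np.tan(np.radians(m['fov_y']/2))
    d=R.from_quat(m['orientation']).apply([(u-m['cx'])/f,-(v-m['cy'])/f,-1]); return m['origin'],d/np.linalg.norm(d)
def tri(*rs):
    A=[np.eye(3)-np.outer(d,d) for o,d in rs]; p=np.linalg.solve(sum(A),sum(a@o for a,(o,d) in zip(A,rs)))
    return p,[np.linalg.norm(a@(p-o)) for a,(o,d) in zip(A,rs)]
def atz(n,u,v,z):
    o,d=ray(n,u,v); return o+d*(z-o[2])/d[2]
E
python3 - <<'E'
from h import *
np.set_printoptions(precision=4,suppress=True)
for n,t,s,z in(('pad',(318.4,207.4),(285.8,224.6),.1185),('ball',(237.6,300.6),(314.4,276.6),.1035),('bar',(411.4,299),(383.4,216.2),.1185)):
    print(n,*tri(ray('top',*t),ray('side',*s)),atz('top',*t,z),atz('side',*s,z))
a=atz('top',405.2,284,.1185);b=atz('top',417.6,314,.1185);print(a,b,np.linalg.norm(a-b))
# foot centres seen from top: check
for n,p in(('pad',(317.4,223.5)),('ball',(243.7,306.5)),('bar',(402.2,306.5))): print(n,atz('top',*p,.018))
for q in('spanner',(180,238)),('bolt',(400,236)),('sb',(338,300)),('orange',(172,299)),('purple',(369,167)): print(q[0],atz('top',*q[1],.05))
print(R.from_quat(manip.sense()['tool_rot']).as_matrix(), manip.camera_model('wrist'))
E
```

```text
pad [0.6339 0.1292 0.1183] [np.float64(0.0005347124613107935), np.float64(0.0005347124613105161)] [0.6333 0.129  0.1185] [0.6343 0.1295 0.1185]
ball [0.4821 0.292  0.1033] [np.float64(0.00020910628883680555), np.float64(0.00020910628883687355)] [0.4819 0.2919 0.1035] [0.4822 0.2923 0.1035]
bar [ 0.4489 -0.0151  0.1158] [np.float64(0.00026190079194081026), np.float64(0.00026190079194072835)] [ 0.4483 -0.0147  0.1185] [ 0.4472 -0.009   0.1185]
[ 0.476  -0.0077  0.1185] [ 0.4209 -0.0216  0.1185] 0.056757717464234025
pad [0.6289 0.1302 0.018 ]
ball [0.4809 0.2903 0.018 ]
bar [ 0.4468 -0.0131  0.018 ]
spanner [0.622  0.3972 0.05  ]
bolt [ 0.5783 -0.0232  0.05  ]
sb [0.4692 0.1101 0.05  ]
orange [0.5061 0.4201 0.05  ]
purple [0.7233 0.0174 0.05  ]
[[ 0.9219  0.3873 -0.0004]
 [ 0.3873 -0.9219  0.002 ]
 [ 0.0004 -0.002  -1.    ]] {'fov_y': 61.882690587011766, 'cx': 321.4383733945217, 'cy': 245.73589589018118, 'origin': array([ 0.3148, -0.5457,  0.3735]), 'orientation': array([-0.1294,  0.087 , -0.5458,  0.8233])}
```

The two views agree to about 0.5 mm, and the heights match the given ones (118, 118 and 116 mm). First I'll go above the pad with the fingers shut.

Emit:
drive_tool(
  motion=[
    [[0, 0.3, -0.2, -0.5], [0, 1, -0.8, -1], [0, 2.1, -1.6, -1], [0, 3.2, -2.5, -1], [0, 4.3, -3.4, -1], [0, 5.4, -4.2, -1], [0, 6.5, -5.1, -1], [0, 7.6, -6, -1], [0, 8.7, -6.8, -1], [0, 9.8, -7.7, -1]],
  ],
)

```text
invalid input at $.motion[0][0]: expected 5 numbers
```

Emit:
drive_tool(
  motion=[
    [[0, 0.3, -0.2, -0.5, 0], [0, 1, -0.8, -1, 0], [0, 2.1, -1.6, -1, 0], [0, 3.2, -2.5, -1, 0], [0, 4.3, -3.4, -1, 0], [0, 5.4, -4.2, -1, 0], [0, 6.5, -5.1, -1, 0], [0, 7.6, -6, -1, 0], [0, 8.7, -6.8, -1, 0], [0, 9.8, -7.7, -1, 0]],
  ],
)

```text
t: 1.1
tcp_pos: [0.4246, -0.2474, 0.2624]
tool_rot: [0.98, 0.198, 0.001, 0.001]
force: [0.1, -0.6, 0.2]
finger_gap: -0.002
gripper_force: 0.0
```

Emit:
drive_tool(
  motion=[
    [[0, 1.2, -0.9, 0, 0], [0, 2.5, -2, 0, 0], [0, 3.8, -3, 0, 0], [0, 5.1, -4, 0, 0], [0, 6.4, -5, 0, 0], [0, 7.7, -6.1, 0, 0], [0, 9, -7.1, 0.5, 0], [0, 10.3, -8.1, 1, 0], [0, 11.3, -8.9, 1.5, 0], [0, 11.3, -8.9, 2, 0]],
  ],
)

```text
t: 2.1
tcp_pos: [0.6347, 0.134, 0.2017]
tool_rot: [0.98, 0.2, 0.002, -0.001]
force: [-1.1, -1.6, -0.3]
finger_gap: 0.0
gripper_force: 0.0
```

Emit:
drive_tool(
  motion=[
    [[0, 0, 0, 0.2, 0], [0, 0, 0, 0.4, 0], [0, 0, 0, 0.6, 0], [0, 0, 0, 0.6, 0]],
  ],
)

```text
t: 2.5
tcp_pos: [0.6323, 0.1273, 0.1833]
tool_rot: [0.98, 0.197, -0.0, -0.0]
force: [0.1, -1.0, -0.3]
finger_gap: 0.003
gripper_force: 0.0
```

```bash
cat > g.py <<'E'
from h import *
import sys
s=manip.sense();p=s['tcp_pos'];M=R.from_quat(s['tool_rot']).as_matrix()
t=np.array(list(map(float,sys.argv[1:4])))
print(s['t'],p,s['force'],'units',M.T@(t-p)/.03)
E
python3 g.py .6339 .1292 .1283; python3 -c "
from h import *;import cv2
cv2.imwrite('pics/w1.png',manip.snapshot('wrist')[:,:,::-1])"
```

```text
2.5 [0.63228967 0.12727384 0.18327018] [ 0.13395019 -0.96618089 -0.34160591] units [ 0.07571626 -0.03795043  1.83229298]
```

View pics/w1.png

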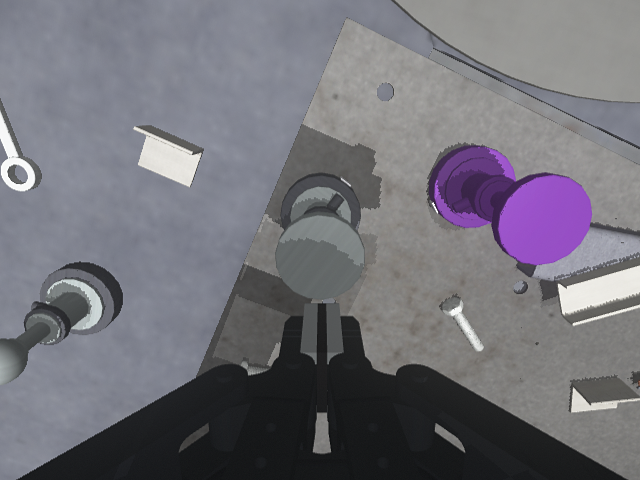

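The wrist view shows the grey pad at (320,258), straight ahead of the shut fingertips at (321,305), as expected. I'll descend in small steps and watch the force.

Emit:
drive_tool(
  motion=[
    [[0, 0.07, -0.04, 0.5, 0], [0, 0.07, -0.04, 1, 0], [0, 0.07, -0.04, 1.5, 0], [0, 0.07, -0.04, 1.9, 0], [0, 0.07, -0.04, 1.95, 0], [0, 0.07, -0.04, 1.95, 0], [0, 0.07, -0.04, 1.95, 0]],
  ],
)

```text
t: 3.25
tcp_pos: [0.6348, 0.1301, 0.1252]
tool_rot: [0.98, 0.198, 0.0, 0.0]
force: [-0.1, 0.8, -0.1]
finger_gap: 0.002
gripper_force: 0.0
```

Emit:
drive_tool(
  motion=[
    [[0, 0, 0, 0.05, 0], [0, 0, 0, 0.1, 0], [0, 0, 0, 0.1, 0]],
  ],
)

```text
t: 3.55
tcp_pos: [0.6343, 0.1301, 0.122]
tool_rot: [0.98, 0.198, 0.0, 0.0]
force: [-0.9, -0.0, -0.0]
finger_gap: 0.002
gripper_force: 0.0
```

Emit:
drive_tool(
  motion=[
    [[0, 0, 0, 0.04, 0], [0, 0, 0, 0.07, 0], [0, 0, 0, 0.07, 0]],
  ],
)

```text
t: 3.85
tcp_pos: [0.6341, 0.1301, 0.1196]
tool_rot: [0.98, 0.198, -0.0, -0.0]
force: [-0.4, 0.9, -0.4]
finger_gap: -0.001
gripper_force: 0.0
```

Emit:
drive_tool(
  motion=[
    [[0, 0, 0, 0.03, 0], [0, 0, 0, 0.05, 0], [0, 0, 0, 0.05, 0]],
  ],
)

```text
t: 4.15
tcp_pos: [0.6344, 0.1301, 0.1186]
tool_rot: [0.98, 0.198, 0.0, 0.0]
force: [0.4, -0.5, 1.6]
finger_gap: 0.003
gripper_force: 1.2
```

Emit:
drive_tool(
  motion=[
    [[0, 0, 0, 0.03, 0], [0, 0, 0, 0.05, 0], [0, 0, 0, 0.05, 0]],
  ],
)

```text
t: 4.45
tcp_pos: [0.6344, 0.1301, 0.1169]
tool_rot: [0.98, 0.198, 0.0, 0.0]
force: [-1.8, -0.2, 3.7]
finger_gap: -0.001
gripper_force: 1.8
```

The pad was touched at about 0.1187, so I'll press on down to about 0.1085 and then retract.

Emit:
drive_tool(
  motion=[
    [[0, 0, 0, 0.07, 0], [0, 0, 0, 0.14, 0], [0, 0, 0, 0.21, 0], [0, 0, 0, 0.28, 0], [0, 0, 0, 0.28, 0], [0, 0, 0, 0.28, 0]],
  ],
)

```text
t: 5.05
tcp_pos: [0.6342, 0.1301, 0.1078]
tool_rot: [0.98, 0.198, -0.0, -0.0]
force: [0.2, -0.2, 0.7]
finger_gap: 0.0
gripper_force: 0.1
```

Emit:
drive_tool(
  motion=[
    [[0, 0, 0, -0.5, 0], [0, 0, 0, -1.2, 0], [0, 0, 0, -2, 0], [0, -0.4, -1, -2.2, 0], [0, -0.9, -2.4, -2.2, 0], [0, -1.4, -3.8, -2.2, 0], [0, -1.9, -5.2, -2.2, 0], [0, -2.4, -6.4, -2.2, 0], [0, -2.6, -6.95, -2.2, 0], [0, -2.6, -6.95, -2.1, 0]],
  ],
)

```text
t: 6.05
tcp_pos: [0.4803, 0.2937, 0.1723]
tool_rot: [0.98, 0.199, 0.001, -0.0]
force: [0.4, -0.2, -0.8]
finger_gap: 0.001
gripper_force: 0.0
```

Emit:
drive_tool(
  motion=[
    [[0, 0, 0, 0.1, 0], [0, 0, 0, 0.1, 0]],
  ],
)

```text
t: 6.25
tcp_pos: [0.4829, 0.2911, 0.168]
tool_rot: [0.98, 0.197, 0.0, 0.0]
force: [-1.1, 0.3, -0.2]
finger_gap: 0.005
gripper_force: 0.0
```

```bash
python3 g.py .4821 .292 .125; python3 -c "
from h import *;import cv2
for n in('top','side'): cv2.imwrite(f'pics/{n}1.png',manip.snapshot(n)[:,:,::-1])"
```

```text
6.25 [0.48289003 0.29108115 0.16800745] [-1.08612151  0.31250714 -0.20075837] units [-0.01281789 -0.03916312  1.43355864]
```

View pics/side1.png

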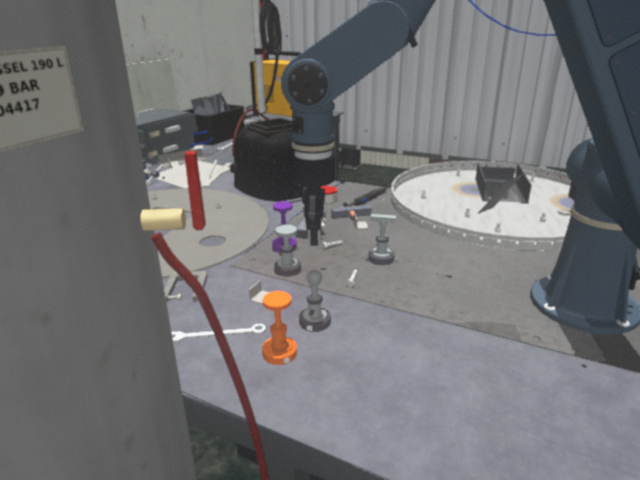

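In the side view the pad is lower, at about row 230, with its foot unmoved. The fingertips are over the ball at (314,245), so I'll descend.

Emit:
drive_tool(
  motion=[
    [[0, 0, -0.03, 0.4, 0], [0, 0, -0.03, 0.9, 0], [0, 0, -0.03, 1.3, 0], [0, 0, -0.03, 1.45, 0], [0, 0, -0.03, 1.45, 0], [0, 0, -0.03, 1.45, 0]],
  ],
)

```text
t: 6.95
tcp_pos: [0.4815, 0.2929, 0.1248]
tool_rot: [0.98, 0.198, 0.0, -0.0]
force: [0.2, 0.1, 0.0]
finger_gap: 0.0
gripper_force: 0.0
```

Emit:
drive_tool(
  motion=[
    [[0, 0, 0, 0.04, 0], [0, 0, 0, 0.08, 0], [0, 0, 0, 0.08, 0]],
  ],
)

```text
t: 7.25
tcp_pos: [0.4813, 0.293, 0.1227]
tool_rot: [0.98, 0.198, 0.0, -0.0]
force: [-1.0, 0.7, -0.2]
finger_gap: 0.0
gripper_force: 0.0
```

Emit:
drive_tool(
  motion=[
    [[0, 0, 0, 0.03, 0], [0, 0, 0, 0.06, 0], [0, 0, 0, 0.06, 0]],
  ],
)

```text
t: 7.55
tcp_pos: [0.4811, 0.2929, 0.1205]
tool_rot: [0.98, 0.198, -0.0, 0.0]
force: [0.4, -0.4, -0.8]
finger_gap: -0.005
gripper_force: 0.0
```

Emit:
drive_tool(
  motion=[
    [[0, 0, 0, 0.03, 0], [0, 0, 0, 0.06, 0], [0, 0, 0, 0.06, 0]],
  ],
)

```text
t: 7.85
tcp_pos: [0.4811, 0.2929, 0.1186]
tool_rot: [0.98, 0.198, -0.0, 0.0]
force: [0.0, 0.6, -0.1]
finger_gap: -0.004
gripper_force: 0.0
```

Emit:
drive_tool(
  motion=[
    [[0, 0, 0, 0.03, 0], [0, 0, 0, 0.05, 0], [0, 0, 0, 0.05, 0]],
  ],
)

```text
t: 8.15
tcp_pos: [0.4812, 0.2929, 0.1172]
tool_rot: [0.98, 0.198, -0.0, 0.0]
force: [-0.4, -0.3, -0.4]
finger_gap: 0.002
gripper_force: 0.0
```

Emit:
drive_tool(
  motion=[
    [[0, 0, 0, 0.03, 0], [0, 0, 0, 0.05, 0], [0, 0, 0, 0.05, 0]],
  ],
)

```text
t: 8.45
tcp_pos: [0.4814, 0.293, 0.1161]
tool_rot: [0.98, 0.198, 0.0, -0.0]
force: [-0.6, -0.1, 2.1]
finger_gap: -0.004
gripper_force: 1.0
```

Emit:
drive_tool(
  motion=[
    [[0, 0, 0, 0.08, 0], [0, 0, 0, 0.15, 0], [0, 0, 0, 0.23, 0], [0, 0, 0, 0.3, 0], [0, 0, 0, 0.3, 0], [0, 0, 0, 0.3, 0]],
  ],
)

```text
t: 9.05
tcp_pos: [0.4813, 0.2929, 0.1065]
tool_rot: [0.98, 0.198, -0.0, -0.0]
force: [1.2, 0.7, 0.5]
finger_gap: 0.001
gripper_force: 0.4
```

Emit:
drive_tool(
  motion=[
    [[0, 0, 0, -0.5, 0], [0, 0, 0, -1.2, 0], [0, 0, 0, -2, 0], [0, -0.5, 0.9, -2.2, 0], [0, -1.2, 2.2, -2.2, 0], [0, -1.9, 3.5, -2.2, 0], [0, -2.6, 4.8, -2.2, 0], [0, -3.3, 6.1, -2.2, 0], [0, -4, 7.4, -2.2, 0], [0, -4.6, 8.4, -2.2, 0]],
  ],
)

```text
t: 10.05
tcp_pos: [0.4513, 0.005, 0.1726]
tool_rot: [0.98, 0.197, -0.0, 0.0]
force: [0.6, -0.4, -1.3]
finger_gap: -0.001
gripper_force: 0.0
```

Emit:
drive_tool(
  motion=[
    [[0, -0.37, 0.62, 0, 0], [0, -0.37, 0.62, 0.1, 0], [0, -0.37, 0.62, 0.2, 0], [0, -0.37, 0.62, 0.2, 0]],
  ],
)

```text
t: 10.45
tcp_pos: [0.4481, -0.0133, 0.1662]
tool_rot: [0.98, 0.198, -0.001, -0.001]
force: [-0.6, 0.1, -0.4]
finger_gap: 0.001
gripper_force: 0.0
```

```bash
python3 g.py .4485 -.0145 .125; python3 -c "
from h import *;import cv2
print(manip.camera_model('wrist'));cv2.imwrite('pics/w2.png',manip.snapshot('wrist')[:,:,::-1])"
```

```text
10.45 [ 0.44808017 -0.01330584  0.16619343] [-0.55348167  0.13449825 -0.40558914] units [-9.91460386e-04  4.39620502e-02  1.37305837e+00]
{'fov_y': 61.882690587011766, 'cx': 321.4383733945217, 'cy': 245.73589589018118, 'origin': array([0.5209619 , 0.01678042, 0.30910543]), 'orientation': array([-0.13023062,  0.0871605 , -0.54540162,  0.82339547])}
```

View pics/w2.png

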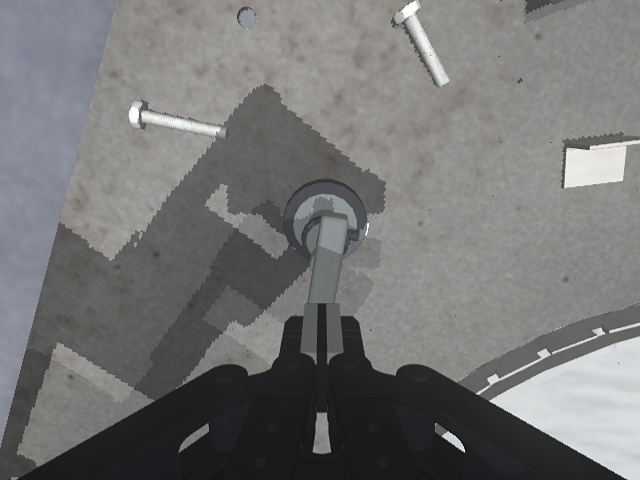

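The wrist view shows the bar's far end at (334,215), running back beneath the fingertips at (321,305), so it is lined up. I'll descend.

Emit:
drive_tool(
  motion=[
    [[0, 0, 0.03, 0.4, 0], [0, 0, 0.03, 0.9, 0], [0, 0, 0.03, 1.25, 0], [0, 0, 0.03, 1.4, 0], [0, 0, 0.03, 1.4, 0], [0, 0, 0.03, 1.4, 0]],
  ],
)

```text
t: 11.1
tcp_pos: [0.4492, -0.015, 0.125]
tool_rot: [0.98, 0.198, 0.0, 0.0]
force: [0.1, 0.3, -0.4]
finger_gap: -0.002
gripper_force: 0.0
```

Emit:
drive_tool(
  motion=[
    [[0, 0, 0, 0.04, 0], [0, 0, 0, 0.07, 0], [0, 0, 0, 0.07, 0]],
  ],
)

```text
t: 11.4
tcp_pos: [0.449, -0.0152, 0.1229]
tool_rot: [0.98, 0.198, 0.0, 0.0]
force: [-0.2, -0.0, 0.3]
finger_gap: -0.002
gripper_force: 0.0
```

Emit:
drive_tool(
  motion=[
    [[0, 0, 0, 0.03, 0], [0, 0, 0, 0.06, 0], [0, 0, 0, 0.06, 0]],
  ],
)

```text
t: 11.7
tcp_pos: [0.4489, -0.0151, 0.1208]
tool_rot: [0.98, 0.198, -0.0, -0.0]
force: [-0.2, 0.3, 0.5]
finger_gap: -0.001
gripper_force: 0.0
```

Emit:
drive_tool(
  motion=[
    [[0, 0, 0, 0.03, 0], [0, 0, 0, 0.05, 0], [0, 0, 0, 0.05, 0]],
  ],
)

```text
t: 12.0
tcp_pos: [0.4489, -0.0151, 0.1193]
tool_rot: [0.98, 0.198, -0.0, -0.0]
force: [-0.4, 0.5, -0.7]
finger_gap: -0.001
gripper_force: 0.0
```

Emit:
drive_tool(
  motion=[
    [[0, 0, 0, 0.03, 0], [0, 0, 0, 0.05, 0], [0, 0, 0, 0.05, 0]],
  ],
)

```text
t: 12.3
tcp_pos: [0.4489, -0.0151, 0.1178]
tool_rot: [0.98, 0.198, -0.0, -0.0]
force: [0.5, 0.7, 0.4]
finger_gap: 0.001
gripper_force: 0.0
```

Emit:
drive_tool(
  motion=[
    [[0, 0, 0, 0.03, 0], [0, 0, 0, 0.05, 0], [0, 0, 0, 0.05, 0]],
  ],
)

```text
t: 12.6
tcp_pos: [0.449, -0.0152, 0.1165]
tool_rot: [0.98, 0.198, 0.0, 0.0]
force: [-0.3, 0.8, 2.5]
finger_gap: -0.004
gripper_force: 1.3
```

The bar was touched at about 0.1175, so the target is about 0.107.

Emit:
drive_tool(
  motion=[
    [[0, 0, 0, 0.08, 0], [0, 0, 0, 0.15, 0], [0, 0, 0, 0.23, 0], [0, 0, 0, 0.3, 0], [0, 0, 0, 0.3, 0], [0, 0, 0, 0.3, 0]],
  ],
)

```text
t: 13.2
tcp_pos: [0.4488, -0.0151, 0.1071]
tool_rot: [0.98, 0.198, -0.0, -0.0]
force: [-0.9, 0.1, 0.5]
finger_gap: -0.001
gripper_force: 0.0
```

Emit:
drive_tool(
  motion=[
    [[0, 0, 0, -0.5, 0], [0, 0, 0, -1.2, 0], [0, 0, 0, -2.2, 0], [0, 0, 0, -3.2, 0], [0, 0, 2, -4, 0], [0, 0, 3.4, -4, 0], [0, 0, 4.6, -4, 0], [0, 0, 5, -4, 0], [0, 0, 5, -4, 0], [0, 0, 5, -4, 0]],
  ],
)

```text
t: 14.2
tcp_pos: [0.5058, -0.1522, 0.2266]
tool_rot: [0.98, 0.197, -0.001, -0.001]
force: [0.2, 1.1, 0.4]
finger_gap: -0.004
gripper_force: 0.0
```

```bash
python3 -c "
from h import *;import cv2
for n in('top','side'): cv2.imwrite(f'pics/{n}2.png',manip.snapshot(n)[:,:,::-1])
r=[]
for n in('top','side'):
    a,b=[cv2.imread(f'pics/{n}{k}.png') for k in(0,2)]
    y,x=(150,150) if n=='top' else (195,240)
    h,w=(190,300) if n=='top' else (150,170)
    r.append(np.hstack([cv2.resize(i[y:y+h,x:x+w],(400,300),interpolation=cv2.INTER_CUBIC) for i in(a,b)]))
cv2.imwrite('pics/cmp.png',np.vstack(r))"
```

```text
(no output)
```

View pics/cmp.png

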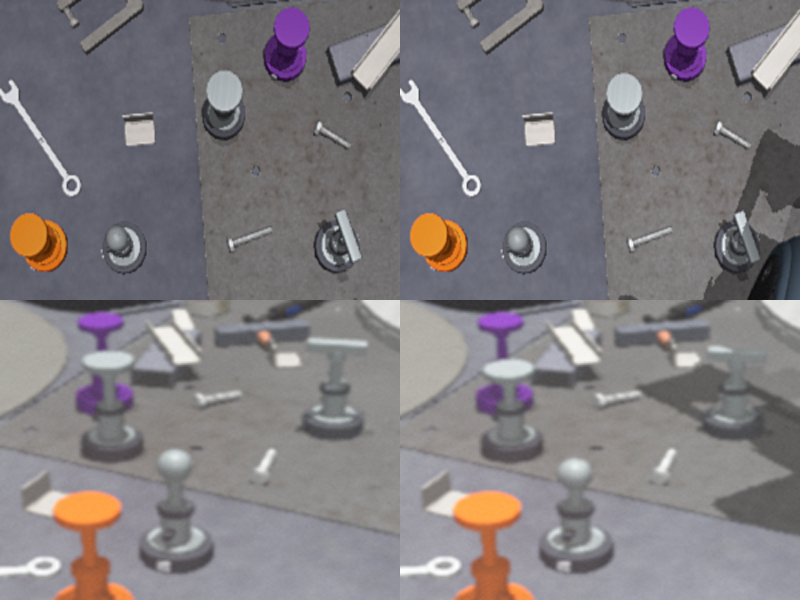

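The before/after comparison shows all three pins sunk by a similar amount. The side-view crop rows go from about 360 to 370 for the pad, 463 to 472 for the ball and 345 to 355 for the bar. The feet and bystanders are unmoved, and the robot is clear.

```bash
python3 -c "
from station import manip
print(manip.sign_off())"
```

```text
the job is handed in; nothing more can be done
None
```

The pad, ball and bar pins were tapped in that order, each sinking about 10.5 mm by the fingertip readings and staying down; the rests and bystanders look unmoved, and the job was handed in at about 14 s.

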